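# Bar the frame tray and present its opened combination lock

## Robot

A 6-joint arm with a two-finger parallel gripper is mounted at the origin on a cart in front of the work surface, level with it; the furniture and walls round the work are solid. World frame = base frame: x ahead of the robot, y to its left, z up, the work surface at z = 0. Lengths are in mm, angles in rad, forces in N, time in s.
With the tool pointing down it reaches from about 350 to 775 mm from the base axis. Payload 7.3 kg.
Tool frame: the origin (TCP) lies midway between the tips of the shut fingers; the grasp point (between the pads) lies 19 mm behind it; z points along the fingers, x is the direction in which the jaws open and shut, and the axes are right-handed (so a half turn about z gives the same grasp; the last joint's range is limited). The gripper opens to 92 mm and grips with 3 to 60 N. Pads are 19 mm wide; open, the fingers measure 130 mm over their backs; the gripper's body (75 mm by 190 mm) begins 47 mm behind the grasp point.
Start: joints at [1.051, 0.342, 1.524, -0, 1.275, -0.146], TCP at [191.695, 488.775, 197.941] pointing down, gripper open.
Joint ranges: [-2.53, 2.53], [-0.77, 2.02], [0.04, 2.7], [-1, 4.14], [0.28, 2.66], [-3.11, 3.11]. Speed limits (rad/s): [2.57, 2.57, 3.14, 3.14, 3.14, 3.14].

## Interface

Orientations are given as [roll, pitch, yaw] about the fixed x, y, z axes, in that order (R = Rz(yaw) Ry(pitch) Rx(roll)).
In Python, from plant import bot gives the robot as it stands.
- The arm moves only by the shell command python3 -m pendant 'ROWS' [OPENING]. ROWS is JSON, a list of rows, each an object with "linear": the shift along the world's x, y, z in mm, a list of three; "twist": the turn about the world's z in degrees. In form: [{"linear": [x, y, z], "twist": twist}, ...]. A call has 1 to 20 rows; each row is the pose to reach, as a shift and turn from the pose commanded when the call began; what a row does not reach only later rows make up. A row lasts 1/8 s, in which the tool goes at most 62.5 mm and 10.7 degrees, less where a joint would pass 70% of its speed; a pose out of reach is approached as far as the arm can. A call with a gripper value outside its range is refused whole. OPENING is the closure in counts, from 0 (fully open) to 255 (shut), set as the call begins (- or left out, the last holds). The fingers move at their own pace and stop on an object; the grip force is fixed at half the most. Time passes only in rows, so rows that repeat a pose let the fingers close. It gives the time, the measured TCP pose, the force and the opening at its end, in the units of the state.
- bot.get_obs(): the state, without advancing time (a new reading comes with each control period).
- bot.capture(name): name is "scene" or "top"; returns a dict with "frame" (480x640x3 uint8, blue, green, red), "z_map" (480x640 float32, mm along the optical axis (not along the pixel's ray), 0 where there is no reading), "fx", "fy", "cx", "cy" (pixels), "rvec" (rotation vector, rad) and "tvec" (3), from world to camera coordinates, as OpenCV has them. Camera axes: x right, y down, z forward; pixel columns grow to the right and rows downward; lengths in mm; the calibration is good to about 2 mm. A picture is of the moment at which its call begins.
- bot.close_job(): hands the job in, once; it reports no verdict.
The state is a dict: "time": time; "joint_positions": joint angles; "dq": joint speeds; "tau": joint torques, N m; "tool_pos": TCP position; "tcp_rot": TCP orientation; "contact_force": force on the tool from outside, world axes, zero at the start; "moment": the same for the moment, N m; "grip_width": finger opening in mm.
Only numpy, scipy, OpenCV 4.12 (cv2) and the standard library are available. Lean on these libraries where they do the work, as an engineer would, in place of code of your own. Each camera call takes 0.05 s, during which the arm holds its last target. There are 200 camera calls.

## Task

Make the tray of spectacle frames ready for transit: first lay the retaining bar across the tray's two wooden cheeks, so that each steel staple stands up through one of the bar's slots and the bar lies flat, and let go of it. Then, with the padlock still in its nest at the end of the tray, turn its dial clockwise until the notch clicks (the shackle springs out a little; it lies close to the index mark, so feel for it), pull the shackle fully open, lift the open lock out and present it to the staple beside the nest. The program finishes while holding: keep the open lock still in the gripper, the whole of it higher than the staples and its shackle about a hand's breadth above that staple, touching nothing else, and leave the tools lying about where they are.

Things in the scene. Friction and masses are not known exactly. Their poses are not given: they have to be found in the camera images.
- tray: Fixed transit tray, base plate 120 (x) x 375 (y) x 8 mm, y from -250 to +125; origin on the table midway between its two wooden cheeks, z up, +y away from the lock. Two frame fronts (tops at 33 mm) lie between. Cheeks at y = +100 and -100: 18 mm thick, 108 wide, tops at 36 mm; in the middle of each (x = 0) a steel staple of 5 mm wire, 24 mm long in y, its top at 62 mm.
- tray_seat (a point): Where the origin of the laid bar belongs: midway between the staples at the height of the cheek tops; axes as the tray's. The bar lies along the y axis, either end first.
- near_staple (a point): Top of the staple beside the lock's nest (tray y = -100 mm), 62 mm above the table.
- bar: Loose steel T-section bar, 260 (y) x 26 (x) mm, about 0.16 kg; origin under its middle, z up. Flange 5 mm thick; on it an upright web 8 mm thick in x and 140 mm long, top 25.5 mm above the underside: grip it there. At 100 mm from the middle each way a slot 32 (y) x 14 (x) mm goes through the flange. Starts flange down on the table, roughly at right angles to the tray.
- lock: Loose combination padlock, about 0.26 kg, lying on its back in the nest: steel case 60 x 64 x 24 mm, shackle pointing to its -x. Origin under the middle of the case, z up out of its dial face. Its axes are parallel to the tray's while it lies in the nest.
- lock_case (a point): Middle of the lock's case.
- dial (a joint): Dial angle (rad) about the lock's z, counter-clockwise positive from above; 0 when its long white line points at the white index mark, towards the shackle. Starts at 0.9 to 2.3. The notch's middle lies within 0.2 of 0, its width is about 0.15; there the shackle springs out and its pin blocks the dial (do not force it: under 1 N m). Elsewhere it turns with 0.08 N m and stays put.
- shackle (a joint): How far the shackle is out of the case (m): 0 shut, 0.02 fully open. Springs out to about 0.009 when the dial finds the notch, then takes 3 to 4 N to pull and stays where it is left. Locked shut elsewhere.
- shackle_grip (a point): Middle of the shackle's straight crossbar, an 8 mm rod along the lock's y, straight for 30 mm between legs 46 mm apart. Shut, it is 70 mm to -x of the middle of the case (36 mm clear inside the loop); in the nest 28 mm above the table, 20 mm above the base plate. It moves to the lock's -x as it opens. Gripped firmly it can carry the lock.
- screwdriver_blue: Bystander: small screwdriver lying in front of the tray, 161 mm long. Leave it.
- pliers_orange: Bystander: small pliers lying in front of the tray, 145 x 48 x 12 mm. Leave them.
- loupe_1: Bystander: black loupe 38 mm in diameter, 31 mm high, standing beyond the bar. Leave it.
- nest (a point): Middle of the felt floor of the lock's nest, 16 mm above the table, at tray x = +25, y = -200 mm; axes as the tray's. Low wooden frame round the lock case with 1.5 mm play: back and side walls reach 30 mm above the table, the front wall (to -x, under the shackle's legs, 6 mm thick) only 22 mm. In front of it only the 8 mm base plate lies under the shackle.
- dial_grip (a point): On the dial's axis at mid height. Black knurled round knob, 38 mm in diameter, on the middle of the lock case; its sides run from 5 to 18 mm above the case's face and its top is 42.5 mm above the lock's underside (58.5 mm above the table in the nest).

How it is judged:
By the outcome, as a careful person would: the job done as asked, in the order asked, and still so for the second after the job is handed in, while the arm keeps its last pose, push and grip.
It also fails if it takes over 61 s, if anything falls off the work surface, if the arm or the gripper's body presses on something with over 40 N, if the wrist force passes 120 N, or if a joint passes its speed limit or range.

## Working session

There is one attempt and no reset: what is moved stays moved. The work goes in short steps, Python scripts to look and compute and a shell command to move; the robot and the scene stay as the last step left them, time stands still between calls to the robot, and variables do not carry over. Pictures are saved under pics/ and viewed, about 8 in all and at most 12, crops included, and the job is handed in when it is done.

```bash
mkdir -p pics; ls; cat > h.py <<'E'
import numpy as np, cv2
from plant import bot
def cap(n,save=None):
    c=bot.capture(n)
    if save: cv2.imwrite('pics/'+save,c['frame'])
    np.savez('last_'+n+'.npz',**c); return c
def load(n): return dict(np.load('last_'+n+'.npz'))
def cam(c):
    R=cv2.Rodrigues(np.array(c['rvec'],float))[0]; return R,np.array(c['tvec'],float).ravel()
def ray(c,u,v,z):
    "world point on plane z for the pixel"
    R,t=cam(c); d=R.T@np.array([(u-c['cx'])/c['fx'],(v-c['cy'])/c['fy'],1]); o=-R.T@t
    return o+d*(z-o[2])/d[2]
def cloud(c):
    R,t=cam(c); Z=c['z_map']; v,u=np.mgrid[:480,:640]
    P=np.stack([(u-c['cx'])/c['fx']*Z,(v-c['cy'])/c['fy']*Z,Z],-1)-t
    P=P@R; P[Z==0]=np.nan; return P
def proj(c,p):
    return cv2.projectPoints(np.array(p,float).reshape(-1,3),np.array(c['rvec'],float),np.array(c['tvec'],float),np.array([[c['fx'],0,c['cx']],[0,c['fy'],c['cy']],[0,0,1]],float),None)[0].reshape(-1,2)
E
python3 - <<'E'
from h import *
print(bot.get_obs())
for n in('top','scene'):
    c=cap(n,n+'0.png'); R,t=cam(c); print(n,c['fx'],c['cx'],c['cy'],-R.T@t,R.round(3).tolist())
E
```

```text
pics
{'time': 0.0, 'joint_positions': array([ 1.05100797e+00,  3.42709150e-01,  1.52505368e+00,  7.53385389e-06,
        1.27540280e+00, -1.45979480e-01]), 'dq': array([ 1.11328883e-03,  6.15914512e-05,  2.00364893e-03,  1.13875209e-03,
        7.81928029e-04, -2.04579650e-04]), 'tau': array([-1.27938718e-03, -4.31236768e+01, -2.44219011e+01,  7.16400566e-02,
        5.59217006e-02, -1.21401745e-04]), 'tool_pos': array([191.44172144, 488.34538809, 197.23925535]), 'tcp_rot': array([-3.14135672e+00,  1.55520076e-03,  1.19698543e+00]), 'contact_force': array([-0.17096624,  0.14812573,  0.02109999]), 'moment': array([-0.02429151,  0.01872349,  0.03254108]), 'grip_width': 91.59845694020659}
top 561.5549429671412 314.975131721017 235.43705096589304 [ 337.17207496  -11.36356696 1192.68283166] [[0.003, -1.0, 0.014], [-0.985, -0.005, -0.175], [0.175, -0.014, -0.985]]
scene 474.49704701200085 331.15920004414363 243.62203016973933 [253.24364787 498.42026267 668.76844872] [[-0.887, -0.461, -0.0], [-0.319, 0.614, -0.722], [0.334, -0.641, -0.691]]
```

View pics/top0.png

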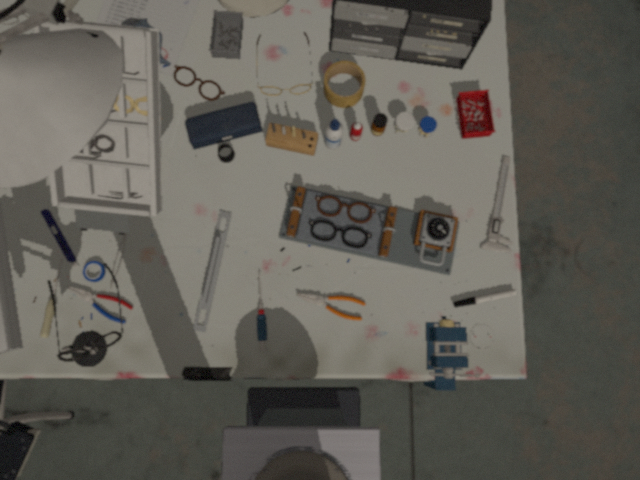

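View pics/scene0.png

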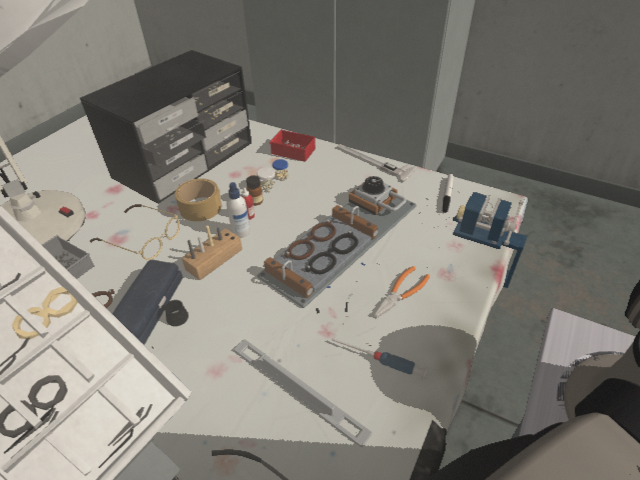

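Top view: tray around (370,228) with its lock end right (435,232), bar at (213,268), loupe at (226,152). The scene view shows the same, with staples at (283,268) and (355,213). Enlarging.

```bash
python3 - <<'E'
from h import *
c=load('top'); f=c['frame']
a=cv2.resize(f[170:280,270:470],None,fx=4,fy=4,interpolation=cv2.INTER_CUBIC)
cv2.imwrite('pics/c1.png',a)
s=load('scene'); g=s['frame']
b=cv2.resize(g[170:320,240:430],None,fx=4,fy=4,interpolation=cv2.INTER_CUBIC)
cv2.imwrite('pics/c2.png',b)
for n,q in (('top',c),('scene',s)):
    P=cloud(q)
    print(n)
    m=(P[...,2]>-400)
    if n=='top': pts=[(213,268),(315,215),(390,235),(296,210),(437,228),(350,280)]
    else: pts=[(300,390),(320,250),(374,183),(286,278),(355,222),(380,250)]
    for u,v in pts: print((u,v),P[v,u].round(1))
# bar: points 15..30 mm height near the bar, both cams
P=cloud(s); 
xy=P[...,:2]; 
m=(P[...,2]>17)&(P[...,2]<32); vv,uu=np.nonzero(m); k=(uu>220)&(uu<380)&(vv>330)&(vv<450)
Q=P[vv[k],uu[k]]; print('web',len(Q),Q.mean(0),Q.std(0))
P=cloud(c);m=(P[...,2]>3)&(P[...,2]<32); vv,uu=np.nonzero(m); k=(uu>185)&(uu<240)&(vv>200)&(vv<335)
Q=P[vv[k],uu[k]]; print('bar top',len(Q),Q.mean(0)); print(cv2.minAreaRect(Q[:,:2].astype(np.float32)))
E
```

```text
top
(213, 268) [475.6 186.8  14.7]
(315, 215) [590.  -27.4  18.6]
(390, 235) [ 544.4 -184.6   36. ]
(296, 210) [596.2  12.8  38.9]
(437, 228) [ 555.7 -278.8   57.8]
(350, 280) [ 453.1 -102.7   -1. ]
scene
(300, 390) [464.2 195.6  11.6]
(320, 250) [576.3 -75.2  21.9]
(374, 183) [ 552.7 -276.1   58.9]
(286, 278) [592.8  23.4  29.3]
(355, 222) [ 547.6 -172.5   30.2]
(380, 250) [ 479.7 -148.8    1.5]
web 600 [467.68086364 191.58672064  23.70137203] [40.06170063  9.9146026   2.47104714]
bar top 1170 [471.90159477 190.77234199   9.92475648]
((480.306640625, 188.96493530273438), (284.34991455078125, 113.94241333007812), 2.4805564880371094)
```

View pics/c1.png

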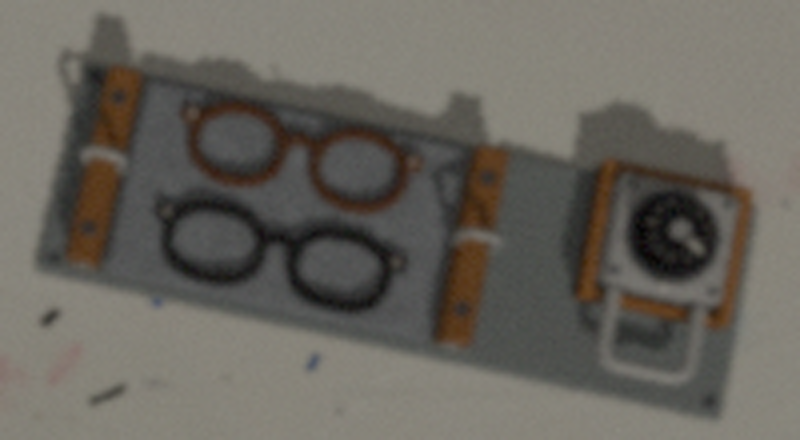

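View pics/c2.png

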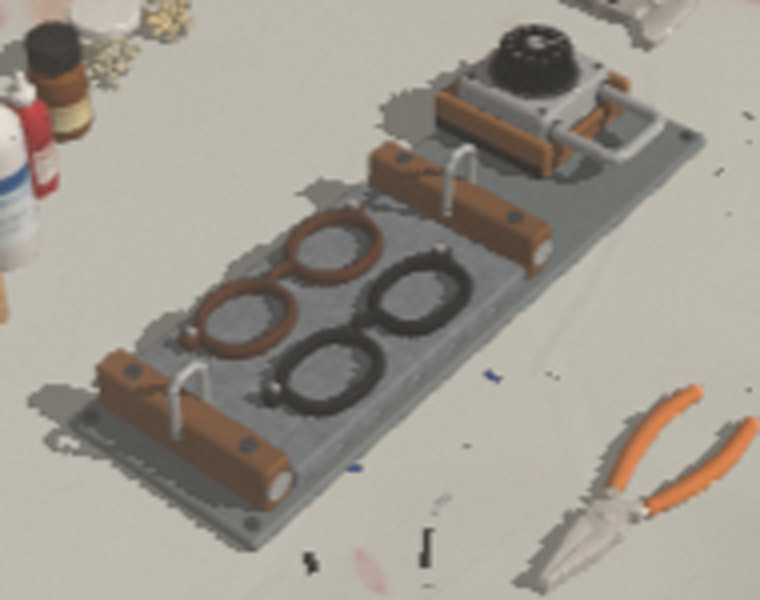

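c1 (top, x4): staple tops (102,154) and (477,238), dial centre (674,235), with the white line towards (700,245), plate corners (40,268) and (720,415). c2 (scene, x4): staple tops (190,367) and (461,149), dial top (540,40), corners (256,545), (705,138) and (72,428). Next I fit the tray pose to both views and the bar to the depth.

```bash
cat > fit.py <<'E'
from h import *
from scipy.optimize import least_squares
c=load('top'); s=load('scene')
T=[((102,154),(0,100,61)),((477,238),(0,-100,61)),((674,235),(25,-200,58.5)),((40,268),(-60,125,8)),((720,415),(-60,-250,8))]
S=[((190,368),(0,100,61)),((461,150),(0,-100,61)),((540,40),(25,-200,58.5)),((256,545),(-60,125,8)),((705,138),(-60,-250,8)),((72,428),(60,125,8))]
def tf(p,q):
    x,y,a=p; q=np.array(q,float); R=np.array([[np.cos(a),-np.sin(a),0],[np.sin(a),np.cos(a),0],[0,0,1]]); return q@R.T+[x,y,0]
def res(p,sel):
    o=[]
    for L,cc,off in((T,c,(270,170)),(S,s,(240,170))):
        if cc is c and 't' not in sel or cc is s and 's' not in sel: continue
        pix=np.array([(np.array(a)+.5)/4-.5+off for a,_ in L]); o.append((proj(cc,tf(p,[b for _,b in L]))-pix).ravel())
    return np.concatenate(o)
for sel in('t','s','ts'):
    r=least_squares(res,[570,-80,0.2],args=(sel,)); print(sel,r.x.round(4),np.degrees(r.x[2]).round(2),r.fun.reshape(-1,2).round(1).tolist())
p=r.x
for n,q in(('seat',(0,0,36)),('near_staple',(0,-100,62)),('far',(0,100,62)),('dial',(25,-200,50)),('shk',(25-70,-200,28))): print(n,tf(p,q).round(1))
for n,q in(('top',c),('scene',s)):
    P=cloud(q); m=((P[...,2]>16)&(P[...,2]<32)&(abs(P[...,0]-470)<110)&(abs(P[...,1]-190)<45)).astype(np.uint8)
    k,l,st,_=cv2.connectedComponentsWithStats(m); i=1+np.argmax(st[1:,4]); Q=P[l==i]
    m2=Q[:,:2].mean(0); w,V=np.linalg.eigh(np.cov((Q[:,:2]-m2).T)); d=V[:,1]; 
    u=(Q[:,:2]-m2)@d
    print(n,len(Q),m2,Q[:,2].mean(),'dir deg',np.degrees(np.arctan2(d[1],d[0])),np.sqrt(w),u.min(),u.max(), 'mid',m2+d*(u.min()+u.max())/2)
    m=((P[...,2]>2.5)&(P[...,2]<12)&(abs(P[...,0]-470)<160)&(abs(P[...,1]-190)<60)).astype(np.uint8)
    cv2.imwrite(f'pics/m_{n}.png',m*255)
E
python3 fit.py
python3 - <<'E'
from h import *
c=load('top'); s=load('scene')
a=cv2.resize(c['frame'][200:340,180:250],None,fx=4,fy=4,interpolation=cv2.INTER_CUBIC)
b=cv2.resize(s['frame'][330:450,225:375],None,fx=3.4,fy=3.4,interpolation=cv2.INTER_CUBIC)
o=np.zeros((560,800,3),np.uint8); o[:560,:280]=a; o[:b.shape[0],285:285+b.shape[1]]=b; cv2.imwrite('pics/bar.png',o); print(b.shape)
E
```

```text
t [ 5.75070e+02 -8.27261e+01 -2.12600e-01] -12.18 [[-0.4, -0.5], [0.8, -0.9], [1.2, -1.2], [-1.9, 0.8], [0.3, 1.7]]
s [ 5.732076e+02 -8.373070e+01 -2.044000e-01] -11.71 [[0.1, 0.8], [0.2, -0.1], [-0.9, 0.9], [0.7, 0.7], [1.0, -1.0], [-1.0, -1.7]]
ts [ 5.738581e+02 -8.320520e+01 -2.077000e-01] -11.9 [[-0.2, 0.3], [1.1, -0.5], [1.5, -1.1], [-1.7, 1.7], [0.7, 1.7], [-0.5, 0.8], [-0.1, 0.0], [-1.0, 1.0], [-0.0, 0.8], [0.9, -0.8], [-1.5, -1.8]]
seat [573.9 -83.2  36. ]
near_staple [ 553.2 -181.1   62. ]
far [594.5  14.6  62. ]
dial [ 557.1 -284.1   50. ]
shk [ 488.6 -269.6   28. ]
top 291 [471.35003404 191.1116413 ] 23.751752744556832 dir deg 169.35686130287084 [ 2.53901842 40.28533565] -70.62015922676913 68.594091150501 mid [472.34564042 190.92454266]
scene 620 [468.05483203 192.01101577] 23.46796881107212 dir deg 169.40952824317944 [ 2.50842107 40.65359361] -73.13103962988718 66.05679625902684 mid [471.53170212 191.36093565]
(408, 510, 3)
```

View pics/bar.png

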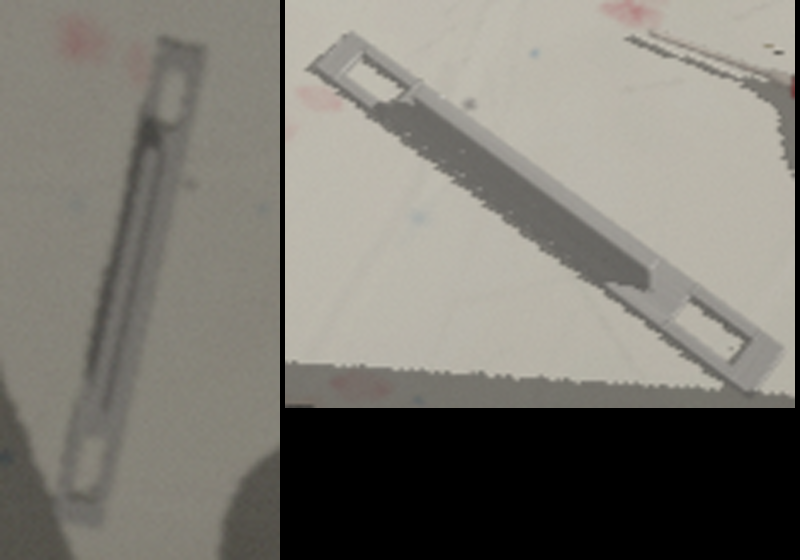

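Bar picture: plain flange ends with slots, web intact in the middle; both depth fits agree (centre ≈ (472,191), direction −10.6°). The tray is at (573.9,−83.2), yaw −11.9°. Going to the bar.

```bash
python3 -m pendant '[{"linear":[35,-37,0],"twist":2},{"linear":[70,-74,0],"twist":4},{"linear":[105,-111,0],"twist":6},{"linear":[140,-149,0],"twist":8},{"linear":[175,-186,0],"twist":10},{"linear":[210,-223,0],"twist":10.8},{"linear":[245,-260,0],"twist":10.8},{"linear":[280.3,-297.8,-20],"twist":10.8},{"linear":[280.3,-297.8,-65],"twist":10.8},{"linear":[280.3,-297.8,-110],"twist":10.8},{"linear":[280.3,-297.8,-140],"twist":10.8},{"linear":[280.3,-297.8,-140],"twist":10.8}]' 0
python3 - <<'E'
from h import *
o=bot.get_obs(); print(o['tool_pos'],np.degrees(o['tcp_rot']),o['contact_force'])
c=cap('scene','s1.png'); 
cv2.imwrite('pics/s1c.png',cv2.resize(c['frame'][300:460,200:410],None,fx=3,fy=3,interpolation=cv2.INTER_CUBIC))
E
```

```text
time: 1.6
tool_pos: [470.1, 190.5, 55.8]
tcp_rot: [-3.136, 0.002, 1.385]
contact_force: [0.2, -0.2, 0.3]
grip_width: 92.0
[470.07222732 190.45163642  55.84581802] [-1.79698050e+02  1.27753575e-01  7.93718222e+01] [ 0.19625706 -0.20988376  0.32593359]
```

View pics/s1c.png

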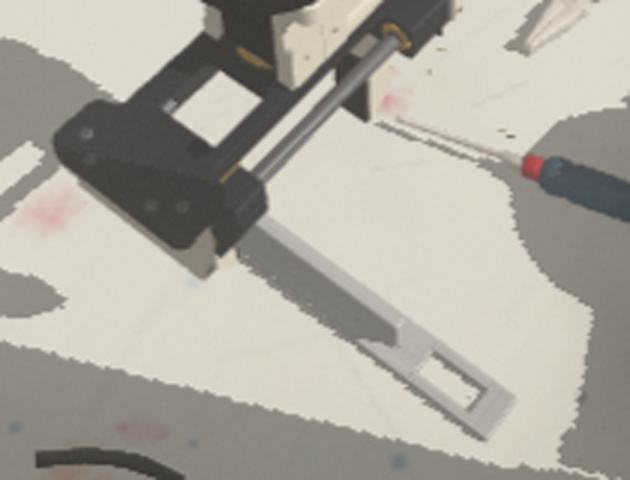

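The jaws straddle the web, clear of the screwdriver. Descend and close.

```bash
python3 -m pendant '[{"linear":[1,0,-15],"twist":0},{"linear":[1,0,-30],"twist":0},{"linear":[1,0,-42],"twist":0},{"linear":[1,0,-48],"twist":0},{"linear":[1,0,-48],"twist":0}]'
python3 -m pendant '[{"linear":[0,0,0],"twist":0},{"linear":[0,0,0],"twist":0},{"linear":[0,0,0],"twist":0},{"linear":[0,0,0],"twist":0},{"linear":[0,0,0],"twist":0},{"linear":[0,0,0],"twist":0}]' 255
```

```text
time: 2.28
tool_pos: [472.7, 190.9, 9.5]
tcp_rot: [-3.141, 0.0, 1.386]
contact_force: [0.2, -0.0, 0.5]
grip_width: 91.6
time: 3.02
tool_pos: [473.0, 191.0, 10.0]
tcp_rot: [3.142, -0.0, 1.385]
contact_force: [-0.0, -1.6, 0.3]
grip_width: 36.1
```

```bash
python3 -m pendant '[{"linear":[0,0,0],"twist":0},{"linear":[0,0,-2],"twist":0},{"linear":[0,0,-2],"twist":0},{"linear":[0,0,-2],"twist":0},{"linear":[0,0,-2],"twist":0},{"linear":[0,0,-2],"twist":0},{"linear":[0,0,-2],"twist":0}]'
python3 -m pendant '[{"linear":[0,0,15],"twist":0},{"linear":[0,0,40],"twist":0},{"linear":[0,0,80],"twist":0},{"linear":[0,0,120],"twist":0},{"linear":[0,0,120],"twist":0}]'
```

```text
time: 3.9
tool_pos: [473.0, 191.0, 8.0]
tcp_rot: [3.141, -0.0, 1.385]
contact_force: [-0.1, 0.2, 0.1]
grip_width: 0.4
time: 4.53
tool_pos: [475.2, 191.5, 132.0]
tcp_rot: [3.134, -0.003, 1.386]
contact_force: [-0.6, 0.2, -0.9]
grip_width: 0.6
```

The width reads 0.4 mm where the web is 8 mm thick, so look again.

```bash
python3 -m pendant '[{"linear":[0,0,0],"twist":0},{"linear":[0,0,0],"twist":0}]'; python3 - <<'E'
from h import *
c=cap('scene')
cv2.imwrite('pics/s2c.png',cv2.resize(c['frame'][240:460,200:440],None,fx=2.5,fy=2.5,interpolation=cv2.INTER_CUBIC))
E
```

```text
time: 4.78
tool_pos: [472.2, 190.8, 127.0]
tcp_rot: [-3.139, 0.001, 1.385]
contact_force: [-0.7, -0.1, -0.2]
grip_width: 0.3
```

View pics/s2c.png

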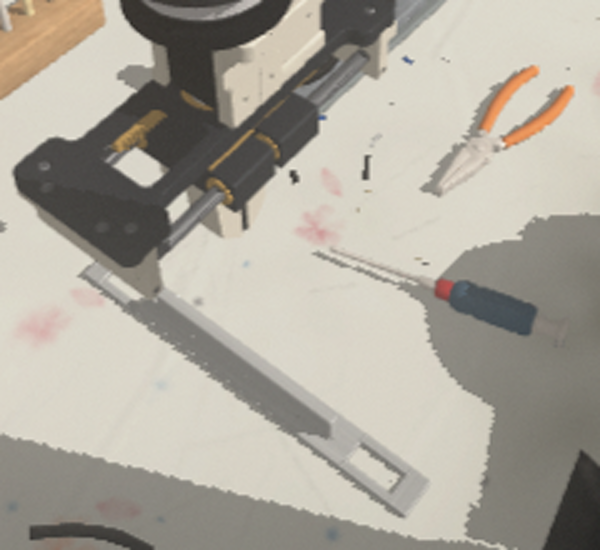

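The bar hasn't moved, and the fingers shut without touching it. I'll check where the fingertips really are in the picture against the reported TCP.

```bash
python3 - <<'E'
from h import *
c=load('scene'); f=c['frame'].copy()
o=bot.get_obs(); t=o['tool_pos']; print(t, o['joint_positions'])
for dz,col in((0,(0,0,255)),(19,(0,255,0)),(66,(255,0,0))):
    q=proj(c,t+[0,0,dz])[0]; print(dz,q); cv2.circle(f,tuple(int(round(a)) for a in q),2,col,-1)
P=cloud(c)
d=np.array([np.cos(o['tcp_rot'][2]),np.sin(o['tcp_rot'][2])])
m=(abs(P[...,0]-t[0])<25)&(abs(P[...,1]-t[1])<25)&(P[...,2]>45)
for lo in range(45,240,10):
    k=m&(P[...,2]>lo)&(P[...,2]<lo+10); Q=P[k]
    if len(Q): print(lo,len(Q),Q.mean(0).round(0),np.ptp(Q,0).round(0))
b=c['frame'][290:350,270:320]; cv2.imwrite('pics/s3c.png',np.hstack([cv2.resize(a[270:370,230:360],None,fx=3,fy=3,interpolation=cv2.INTER_NEAREST) for a in(c['frame'],f)]))
E
```

```text
[472.28827992 190.7776922  126.92154201] [ 2.33293126e-01  3.85375405e-01  1.67061905e+00  8.04620333e-05
  1.08786463e+00 -1.15221629e+00]
0 [292.76620922 341.39748546]
19 [291.9623702  333.12044667]
66 [289.82249785 311.08642491]
145 1 [463. 189. 154.] [0. 0. 0.]
155 42 [462. 191. 161.] [ 4. 20. 10.]
165 101 [464. 194. 171.] [20. 35. 10.]
175 79 [466. 201. 179.] [27. 34.  9.]
185 40 [471. 207. 190.] [22.  8. 10.]
195 3 [465. 208. 196.] [0. 2. 2.]
225 3 [496. 216. 232.] [1. 0. 7.]
235 168 [467. 205. 244.] [46. 43.  7.]
```

View pics/s3c.png

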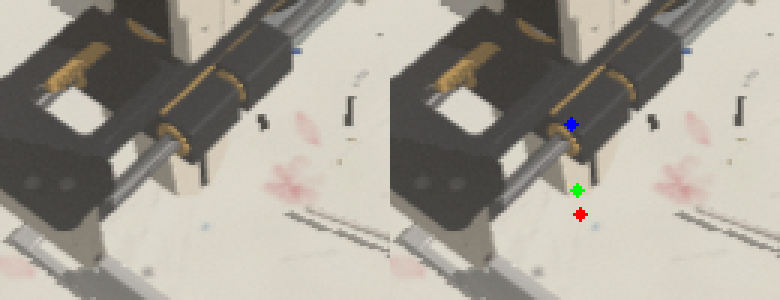

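Both picture and depth put the fingertips well above the reported TCP. I'll quantify that.

```bash
python3 - <<'E'
from h import *
c=load('scene'); P=cloud(c)
for q in((462.8,192.5),(465,202),(462,183),(466,211)):
    print(q,[(z,proj(c,(*q,z))[0].round(1).tolist()) for z in(127,146,150,155,160)])
np.set_printoptions(linewidth=200,suppress=True)
for v in range(318,344,2): print(v,[tuple(P[v,u].round(0).astype(int)) if np.isfinite(P[v,u,0]) else None for u in range(284,306,3)])
t=cap('top'); T=cloud(t)
q=proj(t,(472,191,147))[0]; print(q)
E
```

```text
(462.8, 192.5) [(127, [298.2, 345.0]), (146, [297.5, 336.8]), (150, [297.3, 335.0]), (155, [297.1, 332.7]), (160, [296.9, 330.5])]
(465, 202) [(127, [293.1, 349.7]), (146, [292.3, 341.5]), (150, [292.2, 339.7]), (155, [291.9, 337.5]), (160, [291.7, 335.2])]
(462, 183) [(127, [302.2, 340.0]), (146, [301.6, 331.7]), (150, [301.5, 330.0]), (155, [301.3, 327.7]), (160, [301.1, 325.4])]
(466, 211) [(127, [289.0, 354.6]), (146, [288.1, 346.4]), (150, [287.9, 344.6]), (155, [287.7, 342.4]), (160, [287.4, 340.1])]
318 [(np.int64(452), np.int64(232), np.int64(239)), (np.int64(449), np.int64(230), np.int64(238)), (np.int64(448), np.int64(226), np.int64(234)), (np.int64(444), np.int64(226), np.int64(236)), (np.int64(442), np.int64(222), np.int64(234)), (np.int64(441), np.int64(219), np.int64(230)), (np.int64(460), np.int64(183), np.int64(177)), (np.int64(458), np.int64(178), np.int64(173))]
320 [(np.int64(451), np.int64(234), np.int64(238)), (np.int64(450), np.int64(229), np.int64(233)), (np.int64(447), np.int64(227), np.int64(233)), (np.int64(444), np.int64(226), np.int64(233)), (np.int64(442)
[... 3603 characters left out ...]
), np.int64(120), np.int64(-1)), (np.int64(529), np.int64(118), np.int64(0)), (np.int64(525), np.int64(116), np.int64(0)), (np.int64(520), np.int64(115), np.int64(2)), (np.int64(515), np.int64(112), np.int64(1)), (np.int64(511), np.int64(109), np.int64(0)), (np.int64(507), np.int64(106), np.int64(-2))]
342 [(np.int64(536), np.int64(126), np.int64(-1)), (np.int64(532), np.int64(124), np.int64(0)), (np.int64(527), np.int64(122), np.int64(-1)), (np.int64(523), np.int64(119), np.int64(0)), (np.int64(519), np.int64(116), np.int64(-2)), (np.int64(514), np.int64(115), np.int64(0)), (np.int64(510), np.int64(112), np.int64(-1)), (np.int64(505), np.int64(110), np.int64(0))]
[199.02633498 261.5791096 ]
```

The depth shows the fingertips at z≈155 while the reported TCP is at 127. So the real tips are about 28 mm above the reported point, which explains the miss: they shut above the 25.5 mm web. I'll open, straddle the bar again and feel for the table to calibrate the tip height.

```bash
python3 -m pendant '[{"linear":[0,0,0],"twist":0},{"linear":[0,0,-10],"twist":0},{"linear":[0,0,-20],"twist":0},{"linear":[0,0,-30],"twist":0},{"linear":[0,0,-40],"twist":0},{"linear":[0,0,-50],"twist":0},{"linear":[0,0,-60],"twist":0},{"linear":[0,0,-75],"twist":0},{"linear":[0,0,-90],"twist":0},{"linear":[0,0,-105],"twist":0},{"linear":[0,0,-120],"twist":0},{"linear":[0,0,-130],"twist":0},{"linear":[0,0,-136],"twist":0},{"linear":[0,0,-140],"twist":0},{"linear":[0,0,-140],"twist":0}]' 0
python3 -m pendant '[{"linear":[0,0,-2],"twist":0},{"linear":[0,0,-4],"twist":0},{"linear":[0,0,-5],"twist":0},{"linear":[0,0,-6],"twist":0}]'
```

```text
time: 6.75
tool_pos: [473.1, 191.0, -12.1]
tcp_rot: [3.141, -0.0, 1.386]
contact_force: [-0.4, -0.0, -0.4]
grip_width: 92.1
time: 7.25
tool_pos: [473.0, 191.0, -18.1]
tcp_rot: [3.141, -0.0, 1.386]
contact_force: [-0.0, 0.3, -0.3]
grip_width: 91.7
```

```bash
python3 -m pendant '[{"linear":[0,0,-1],"twist":0},{"linear":[0,0,-2],"twist":0},{"linear":[0,0,-3],"twist":0},{"linear":[0,0,-3],"twist":0}]'
for i in 1 2 3; do echo; done; python3 -m pendant '[{"linear":[0,0,-1],"twist":0},{"linear":[0,0,-2],"twist":0},{"linear":[0,0,-2],"twist":0}]'
```

```text
time: 7.75
tool_pos: [472.9, 191.0, -21.2]
tcp_rot: [-3.141, -0.0, 1.386]
contact_force: [-0.1, -0.7, 1.1]
grip_width: 92.1



time: 8.12
tool_pos: [472.9, 191.0, -23.2]
tcp_rot: [-3.141, -0.0, 1.385]
contact_force: [-0.3, 0.2, 0.1]
grip_width: 91.5
```

```bash
python3 -m pendant '[{"linear":[0,0,-1],"twist":0},{"linear":[0,0,-1],"twist":0}]';  python3 -m pendant '[{"linear":[0,0,-1],"twist":0},{"linear":[0,0,-1],"twist":0}]'; python3 -m pendant '[{"linear":[0,0,-1],"twist":0},{"linear":[0,0,-1],"twist":0}]'
```

```text
time: 8.38
tool_pos: [473.0, 191.0, -24.1]
tcp_rot: [-3.142, -0.0, 1.386]
contact_force: [0.2, -0.1, -0.2]
grip_width: 92.1
time: 8.62
tool_pos: [473.0, 191.0, -25.1]
tcp_rot: [-3.142, -0.0, 1.385]
contact_force: [1.2, -0.5, -0.3]
grip_width: 91.8
time: 8.88
tool_pos: [472.9, 190.9, -26.1]
tcp_rot: [-3.141, -0.0, 1.385]
contact_force: [-0.6, -1.0, 0.0]
grip_width: 91.6
```

```bash
python3 -m pendant '[{"linear":[0,0,-1],"twist":0},{"linear":[0,0,-1],"twist":0}]';  python3 -m pendant '[{"linear":[0,0,-1],"twist":0},{"linear":[0,0,-1],"twist":0}]'
```

```text
time: 9.12
tool_pos: [472.9, 191.0, -27.1]
tcp_rot: [-3.141, -0.0, 1.385]
contact_force: [-1.2, -0.7, -0.8]
grip_width: 91.8
time: 9.38
tool_pos: [472.9, 191.0, -28.1]
tcp_rot: [-3.141, -0.0, 1.385]
contact_force: [0.1, -0.5, -0.5]
grip_width: 91.7
```

```bash
python3 -m pendant '[{"linear":[0,0,-1],"twist":0},{"linear":[0,0,-1],"twist":0}]';  python3 -m pendant '[{"linear":[0,0,-1],"twist":0},{"linear":[0,0,-1],"twist":0}]'
```

```text
time: 9.62
tool_pos: [473.1, 191.0, -28.5]
tcp_rot: [3.141, -0.0, 1.386]
contact_force: [-1.4, -0.1, 6.1]
grip_width: 92.2
time: 9.88
tool_pos: [473.1, 191.0, -28.6]
tcp_rot: [3.141, -0.0, 1.386]
contact_force: [-4.7, -0.3, 15.6]
grip_width: 91.8
```

Contact at reading −28.5, so true tip height = reading + 28.5. X and y agree with the depth. Raise the tips to about 7 mm and grip the web.

```bash
python3 -m pendant '[{"linear":[-0.9,0,5],"twist":0},{"linear":[-0.9,0,9],"twist":0},{"linear":[-0.9,0,9],"twist":0},{"linear":[-0.9,0,9],"twist":0},{"linear":[-0.9,0,9],"twist":0},{"linear":[-0.9,0,9],"twist":0},{"linear":[-0.9,0,9],"twist":0},{"linear":[-0.9,0,9],"twist":0},{"linear":[-0.9,0,9],"twist":0},{"linear":[-0.9,0,9],"twist":0},{"linear":[-0.9,0,9],"twist":0},{"linear":[-0.9,0,9],"twist":0}]' 255
```

```text
time: 11.38
tool_pos: [472.1, 191.0, -21.1]
tcp_rot: [-3.142, -0.0, 1.386]
contact_force: [-0.1, 0.5, 0.3]
grip_width: 7.7
```

Gripped (7.7 mm). Lift, carry over the tray, and turn −91.3°.

```bash
python3 -m pendant '[{"linear":[0,0,15],"twist":0},{"linear":[0,0,45],"twist":0},{"linear":[0,0,80],"twist":0},{"linear":[0,0,110],"twist":0},{"linear":[9,-24,110],"twist":-8},{"linear":[18,-48,110],"twist":-16},{"linear":[27,-72,110],"twist":-25},{"linear":[36,-97,110],"twist":-34},{"linear":[45,-122,110],"twist":-43},{"linear":[54,-146,110],"twist":-52},{"linear":[63,-170,110],"twist":-61},{"linear":[72,-194,110],"twist":-69},{"linear":[80,-216,110],"twist":-77},{"linear":[88,-238,110],"twist":-84},{"linear":[95,-257,110],"twist":-89},{"linear":[101.8,-274.2,100],"twist":-91.3},{"linear":[101.8,-274.2,90],"twist":-91.3},{"linear":[101.8,-274.2,80],"twist":-91.3},{"linear":[101.8,-274.2,80],"twist":-91.3},{"linear":[101.8,-274.2,80],"twist":-91.3}]'
python3 - <<'E'
from h import *
o=bot.get_obs(); print(o['tool_pos'],np.degrees(o['tcp_rot']),o['contact_force'],o['joint_positions'].round(2))
c=cap('scene'); t=cap('top')
a=cv2.resize(c['frame'][160:320,230:430],None,fx=4,fy=3.7,interpolation=cv2.INTER_CUBIC)
a=cv2.resize(c['frame'][165:315,235:430],None,fx=4,fy=4,interpolation=cv2.INTER_CUBIC)
cv2.imwrite('pics/s4.png',a)
E
```

```text
time: 13.88
tool_pos: [573.9, -82.7, 59.1]
tcp_rot: [-3.142, -0.0, -0.207]
contact_force: [-0.6, 0.4, -1.3]
grip_width: 8.1
[573.91666374 -82.66912246  59.05414987] [-1.79996365e+02 -6.58867486e-03 -1.18585500e+01] [-0.57769479  0.42932764 -1.25740213] [-0.28  0.58  1.55  0.    1.01 -0.07]
```

View pics/s4.png

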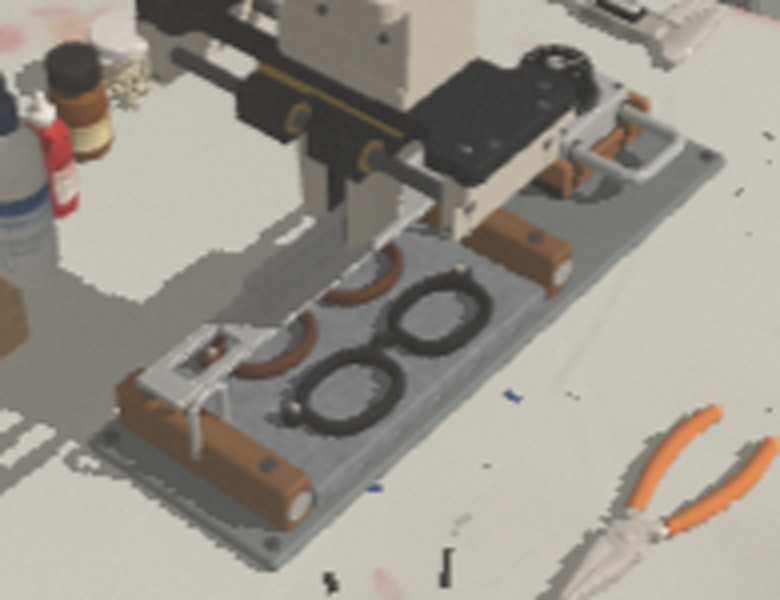

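Scene: the far slot's centre is at crop (207,356), and the far staple's top is at about (207,390). Comparing them at their heights, and locating the bar by depth in both views.

```bash
python3 - <<'E'
from h import *
c=load('scene'); t=load('top')
f=lambda u,v:((u+.5)/4-.5+235,(v+.5)/4-.5+165)
print('slot',ray(c,*f(207,356),85),'staple',ray(c,*f(207,390),61))
o=bot.get_obs(); p=o['tool_pos']; y=o['tcp_rot'][2]
e=np.array([np.cos(y),np.sin(y)]); n=np.array([-np.sin(y),np.cos(y)])
print('slot if bar centred on TCP',p[:2]+100*n,p[:2]-100*n)
for nm,q in(('top',t),('scene',c)):
    P=cloud(q); d=P[...,:2]-p[:2]; a=d@e; b=d@n
    for lo,hi in((88,135),(-135,-88)):
        m=(abs(a)<25)&(b>lo)&(b<hi)&(abs(P[...,2]-85)<7)
        Q=np.c_[a[m],b[m],P[...,2][m]]
        if len(Q)>10: print(nm,lo,len(Q),'a range',np.percentile(Q[:,0],[2,50,98]).round(1),'b',np.percentile(Q[:,1],[0,2,98,100]).round(1),'z',np.median(Q[:,2]).round(1))
    # staples tops 52..66
    for yy in(100,-100):
        m=(abs(a)<15)&(abs(b-yy)<25)&(P[...,2]>50)&(P[...,2]<68)
        if m.sum()>3: print(nm,'staple',yy,m.sum(),a[m].mean().round(1),b[m].mean().round(1))
s=cv2.resize(t['frame'][170:280,270:470],None,fx=4,fy=4,interpolation=cv2.INTER_CUBIC); cv2.imwrite('pics/t4.png',s)
E
```

```text
slot [592.45890641  15.66014606  85.        ] staple [595.22942701  14.13606477  61.        ]
slot if bar centred on TCP [594.70436955  14.92949478] [ 553.5362394  -180.78760989]
top 88 161 a range [-12.4   1.1  13.3] b [ 94.4  96.  130.3 130.9] z 84.0
top -135 150 a range [-12.3   1.1  13.2] b [-129.2 -128.4  -96.9  -94.8] z 83.7
top staple 100 16 1.5 104.5
top staple -100 5 0.8 -105.4
scene 88 225 a range [-13.8  -1.6  12.3] b [ 88.1  89.  129.5 130.1] z 84.1
scene staple 100 34 -0.1 100.8
```

View pics/t4.png

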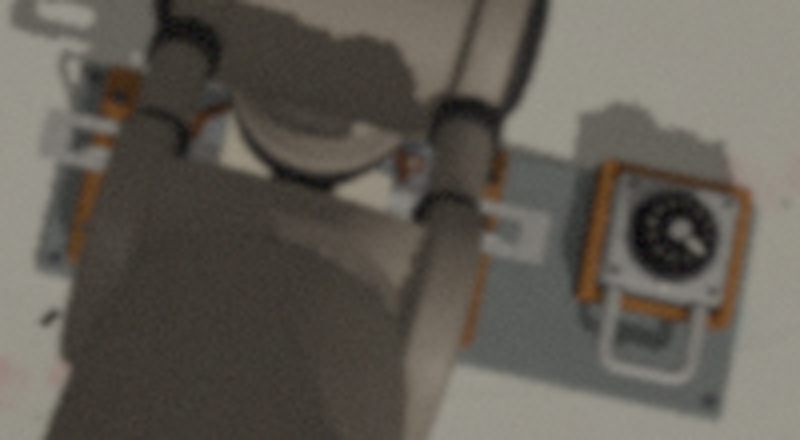

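Top view: bar ends at ±130 about the TCP, near staple hidden under the wrist, lock clear at right. The bar is centred on the TCP within about 1 mm and the staples line up, so lower gently.

```bash
python3 -m pendant '[{"linear":[0,0,-6],"twist":0},{"linear":[0,0,-12],"twist":0},{"linear":[0,0,-15],"twist":0},{"linear":[0,0,-18],"twist":0},{"linear":[0,0,-20],"twist":0},{"linear":[0,0,-22],"twist":0},{"linear":[0,0,-24],"twist":0},{"linear":[0,0,-24],"twist":0}]'
```

```text
time: 14.98
tool_pos: [573.8, -83.2, 34.8]
tcp_rot: [3.142, 0.0, -0.208]
contact_force: [0.1, -0.1, -0.7]
grip_width: 8.0
```

```bash
python3 -m pendant '[{"linear":[0,0,-4],"twist":0},{"linear":[0,0,-8],"twist":0},{"linear":[0,0,-12],"twist":0},{"linear":[0,0,-16],"twist":0},{"linear":[0,0,-18],"twist":0},{"linear":[0,0,-18],"twist":0}]';python3 -m pendant '[{"linear":[0,0,-1],"twist":0},{"linear":[0,0,-2],"twist":0},{"linear":[0,0,-2],"twist":0}]'
```

```text
time: 15.72
tool_pos: [573.8, -83.2, 16.8]
tcp_rot: [3.142, 0.0, -0.208]
contact_force: [0.6, -0.5, -2.4]
grip_width: 7.5
time: 16.1
tool_pos: [574.0, -83.2, 15.0]
tcp_rot: [3.142, -0.0, -0.208]
contact_force: [-0.9, 0.3, -1.6]
grip_width: 7.7
```

```bash
python3 -m pendant '[{"linear":[0,0,-1],"twist":0},{"linear":[0,0,-1],"twist":0}]';python3 -m pendant '[{"linear":[0,0,0],"twist":0},{"linear":[0,0,0],"twist":0},{"linear":[0,0,0],"twist":0},{"linear":[0,0,0],"twist":0}]' 120; python3 -m pendant '[{"linear":[0,0,15],"twist":0},{"linear":[0,0,40],"twist":0},{"linear":[0,0,65],"twist":0},{"linear":[0,0,65],"twist":0}]' 0
python3 - <<'E'
from h import *
print(bot.get_obs()['tool_pos'])
c=cap('scene'); P=cloud(c); p=np.array([573.9,-83.2]);y=-.2077
e=np.array([np.cos(y),np.sin(y)]); n=np.array([-np.sin(y),np.cos(y)])
d=P[...,:2]-p; a=d@e; b=d@n
for lo,hi in((88,135),(117,132)):
    m=(abs(a)<25)&(b>lo)&(b<hi)&(P[...,2]>38)&(P[...,2]<46); print(lo,m.sum(),np.median(P[...,2][m]),np.percentile(a[m],[2,50,98]),np.percentile(b[m],[2,98]))
cv2.imwrite('pics/s5.png',cv2.resize(c['frame'][165:315,235:430],None,fx=4,fy=4,interpolation=cv2.INTER_CUBIC))
E
```

```text
time: 16.35
tool_pos: [574.0, -83.3, 14.9]
tcp_rot: [3.141, -0.001, -0.208]
contact_force: [-3.2, 1.0, 7.2]
grip_width: 8.1
time: 16.85
tool_pos: [573.9, -83.2, 13.8]
tcp_rot: [3.142, 0.0, -0.208]
contact_force: [0.3, -0.6, 0.2]
grip_width: 43.2
time: 17.35
tool_pos: [575.6, -83.7, 81.7]
tcp_rot: [3.141, -0.005, -0.208]
contact_force: [0.3, -0.1, -0.0]
grip_width: 83.4
[575.57299963 -83.65290553  81.72725967]
88 189 40.460777787518396 [-13.3740699   -1.24065245  12.13837394] [ 88.37836285 129.18539297]
117 87 40.273576942296735 [-13.11610529  -0.23600718  12.14728254] [117.22320721 129.35112485]
```

The far end lies flat (flange top z = 40.4 against 41 expected). Next, locate the knob.

```bash
python3 - <<'E'
from h import *
for nm in('top','scene'):
    q=cap(nm); P=cloud(q); m=(abs(P[...,0]-557)<32)&(abs(P[...,1]+284)<32)&(P[...,2]>53)&(P[...,2]<64)
    Q=P[m]; (cx,cy),r=cv2.minEnclosingCircle(Q[:,:2].astype(np.float32)); print(nm,m.sum(),Q.mean(0).round(1),np.percentile(Q,[3,97],0).round(1).tolist(),(cx,cy,r))
    m=(abs(P[...,0]-557)<60)&(abs(P[...,1]+284)<60)&(abs(P[...,2]-40)<3.5); Q=P[m]; print(' case',len(Q),cv2.minAreaRect(Q[:,:2].astype(np.float32)))
t=load('top')
f=lambda u,v,z:ray(t,(u+.5)/4-.5+270,(v+.5)/4-.5+170,z).round(1)
print(f(674,235,58.5),f(680,228,58.5),f(702,250,58.5))
g=t['frame'][215:245,422:455]; cv2.imwrite('pics/dial.png',cv2.resize(g,None,fx=16,fy=16,interpolation=cv2.INTER_CUBIC))
G=cv2.cvtColor(g,cv2.COLOR_BGR2GRAY); G=cv2.resize(G,None,fx=4,fy=4,interpolation=cv2.INTER_CUBIC)
# bright pixels within 6px radius of the dial centre
v,u=np.mgrid[:G.shape[0],:G.shape[1]]; uu=(u+.5)/4-.5+422; vv=(v+.5)/4-.5+215
cu,cv=(674.5)/4-.5+270,235.5/4-.5+170
rr=np.hypot(uu-cu,vv-cv)
for r in(1.5,2.5,3.5,4.5,5.5,6.5): 
    k=(abs(rr-r)<.4); i=np.argmax(np.where(k,G,0)); print(r,G.ravel()[i],uu.ravel()[i]-cu,vv.ravel()[i]-cv,np.degrees(np.arctan2(vv.ravel()[i]-cv,uu.ravel()[i]-cu)))
E
```

```text
top 265 [ 557.1 -282.9   57.5] [[540.8, -299.9, 53.8], [573.2, -266.6, 61.6]] (557.1580810546875, -283.2338562011719, 19.904611587524414)
 case 432 ((557.230224609375, -282.749267578125), (63.33220672607422, 58.980533599853516), 77.57674407958984)
scene 32 [ 541.2 -284.1   57.4] [[537.2, -297.5, 53.1], [546.7, -269.8, 60.6]] (546.4322509765625, -283.6475830078125, 14.757308006286621)
 case 138 ((537.3161010742188, -280.7041015625), (65.03121948242188, 23.402851104736328), 77.77814483642578)
[ 554.8 -280.9   58.5] [ 558.5 -284.2   58.5] [ 547.  -295.1   58.5]
1.5 108 1.25 -1.25 -45.0
2.5 109 1.5 -1.5 -45.0
3.5 105 2.5 -2.0 -38.65980825409009
4.5 108 4.25 2.0 25.20112364547507
5.5 112 5.0 2.5 26.56505117707799
6.5 111 5.5 2.75 26.56505117707799
```

Knob centre ≈ (557.1,−283.1), line at about +62° (1.08 rad). Move over, descend to tip 44.5 mm, and close.

```bash
python3 -m pendant '[{"linear":[-3,-33,0],"twist":0},{"linear":[-6,-67,0],"twist":0},{"linear":[-9,-102,0],"twist":0},{"linear":[-12,-137,0],"twist":0},{"linear":[-15,-172,0],"twist":0},{"linear":[-16.8,-199.9,0],"twist":0},{"linear":[-16.8,-199.9,-15],"twist":0},{"linear":[-16.8,-199.9,-35],"twist":0},{"linear":[-16.8,-199.9,-50],"twist":0},{"linear":[-16.8,-199.9,-58],"twist":0},{"linear":[-16.8,-199.9,-63],"twist":0},{"linear":[-16.8,-199.9,-63],"twist":0}]'
python3 -m pendant '[{"linear":[0,0,0],"twist":0},{"linear":[0,0,0],"twist":0},{"linear":[0,0,0],"twist":0},{"linear":[0,0,0],"twist":0},{"linear":[0,0,0],"twist":0},{"linear":[0,0,0],"twist":0},{"linear":[0,0,0],"twist":0},{"linear":[0,0,0],"twist":0}]' 255; cat > st.py <<'E'
from plant import bot
import numpy as np
o=bot.get_obs(); print(o['time'],o['tool_pos'].round(1),'yaw',np.degrees(o['tcp_rot'][2]).round(1),'F',o['contact_force'].round(1),'M',o['moment'].round(2),'w',round(o['grip_width'],1))
E
python3 st.py
```

```text
time: 19.0
tool_pos: [557.2, -282.9, 15.9]
tcp_rot: [-3.142, -0.0, -0.208]
contact_force: [0.3, -0.2, 0.2]
grip_width: 91.9
time: 20.0
tool_pos: [557.0, -283.1, 15.9]
tcp_rot: [-3.142, 0.0, -0.208]
contact_force: [0.4, -0.8, 0.1]
grip_width: 37.0
20.0 [ 557.  -283.1   15.9] yaw -11.9 F [ 0.4 -0.8  0.1] M [-0.06  0.07 -0.05] w 37.0
```

```bash
python3 -m pendant '[{"linear":[0,0,0],"twist":0},{"linear":[0,0,0],"twist":-5},{"linear":[0,0,0],"twist":-10},{"linear":[0,0,0],"twist":-15},{"linear":[0,0,0],"twist":-20},{"linear":[0,0,0],"twist":-25},{"linear":[0,0,0],"twist":-30},{"linear":[0,0,0],"twist":-35},{"linear":[0,0,0],"twist":-40}]'; python3 st.py; python3 -m pendant '[{"linear":[0,0,0],"twist":-2},{"linear":[0,0,0],"twist":-4},{"linear":[0,0,0],"twist":-4}]'|grep width; python3 st.py
```

```text
time: 21.12
tool_pos: [557.4, -283.4, 15.9]
tcp_rot: [-3.141, -0.001, -0.909]
contact_force: [1.5, -1.0, -1.0]
grip_width: 37.2
21.125 [ 557.4 -283.4   15.9] yaw -52.1 F [ 1.5 -1.  -1. ] M [-0.29 -0.06  0.09] w 37.2
grip_width: 37.0
21.5 [ 557.3 -283.2   16. ] yaw -55.9 F [ 1.7 -1.1 -2. ] M [-0.35 -0.13  0.04] w 37.0
```

```bash
python3 -m pendant '[{"linear":[0,0,0],"twist":-2},{"linear":[0,0,0],"twist":-4}]'|grep width; python3 st.py; python3 -m pendant '[{"linear":[0,0,0],"twist":-2},{"linear":[0,0,0],"twist":-4}]'|grep width; python3 st.py
```

```text
grip_width: 36.9
21.75 [ 557.3 -283.2   16. ] yaw -60.0 F [ 1.6 -1.6 -1.8] M [-0.35 -0.21  0.04] w 36.9
grip_width: 37.3
22.0 [ 557.2 -283.2   16. ] yaw -64.0 F [ 1.7 -2.5 -0.7] M [-0.38 -0.24 -0.01] w 37.3
```

```bash
python3 -m pendant '[{"linear":[0,0,0],"twist":-2},{"linear":[0,0,0],"twist":-3}]'|grep width; python3 st.py
```

```text
grip_width: 37.0
22.25 [ 557.2 -283.2   16. ] yaw -67.0 F [ 1.5 -2.3 -1.1] M [-0.4  -0.22  0.08] w 37.0
```

```bash
cat > sh.py <<'E'
from h import *
y=-.2077; e=np.array([np.cos(y),np.sin(y)]); n=np.array([-np.sin(y),np.cos(y)])
for nm in('scene','top'):
    P=cloud(cap(nm)); d=P[...,:2]-[557.1,-283.1]; a=d@e; b=d@n
    m=(a>-115)&(a<-45)&(abs(b)<12)&(P[...,2]>22)&(P[...,2]<40); 
    if m.sum(): print(nm,m.sum(),'rod a',np.percentile(a[m],[5,50,95]).round(1),'z',np.median(P[...,2][m]).round(1))
E
python3 sh.py; python3 -m pendant '[{"linear":[0,0,0],"twist":-2},{"linear":[0,0,0],"twist":-3}]'|grep width; python3 st.py
```

```text
scene 33 rod a [-83.2 -81.  -77. ] z 30.9
grip_width: 37.0
22.6 [ 557.1 -283.1   16. ] yaw -70.0 F [ 2.6 -2.2 -0. ] M [-0.31 -0.28  0.07] w 37.0
```

```bash
python3 -m pendant '[{"linear":[0,0,0],"twist":-1.5},{"linear":[0,0,0],"twist":-3}]'|grep width; python3 st.py
```

```text
grip_width: 37.2
22.85 [ 557.1 -283.1   16. ] yaw -73.0 F [ 1.8 -1.8  0.5] M [-0.36 -0.27  0.15] w 37.2
```

```bash
python3 sh.py; python3 - <<'E'
from h import *
c=load('scene'); im=cv2.imread('pics/scene0.png')
q=lambda f:cv2.resize(f[175:225,350:420],None,fx=5.5,fy=5.5,interpolation=cv2.INTER_CUBIC)
cv2.imwrite('pics/cmp.png',np.hstack([q(im),q(c['frame'])]))
# predicted pixels of the rod mid at shut / sprung
for d in(70,79,90):
    y=-.2077; p=np.array([557.1,-283.1])-d*np.array([np.cos(y),np.sin(y)]); print(d,(proj(c,(*p,32))[0]-[350,175])*5.5)
E
```

```text
scene 29 rod a [-83.6 -81.4 -77.3] z 30.5
70 [271.87635008 156.23377363]
79 [291.45929617 165.56096144]
90 [315.61325733 177.06528419]
```

View pics/cmp.png

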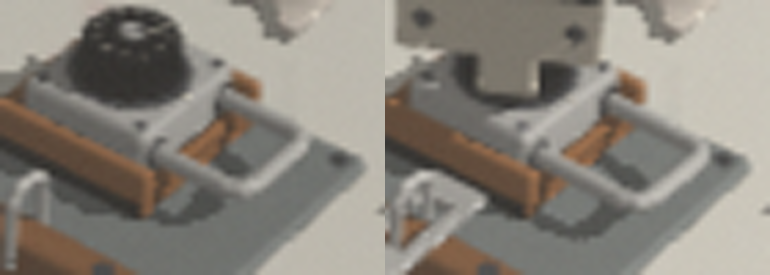

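Left before, right now: the crossbar moved from (272,160) to about (290,172), matching the sprung 9 mm position. The near staple also stands through the bar's slot. Let go of the dial and move to the crossbar.

```bash
python3 -m pendant '[{"linear":[0,0,0],"twist":0},{"linear":[0,0,0],"twist":0},{"linear":[0,0,0],"twist":0},{"linear":[0,0,20],"twist":0},{"linear":[0,0,45],"twist":0},{"linear":[0,0,50],"twist":0}]' 90; python3 -m pendant '[{"linear":[-10,2,0],"twist":8},{"linear":[-20,4,0],"twist":16},{"linear":[-30,6,0],"twist":25},{"linear":[-40,8,0],"twist":34},{"linear":[-50,10,0],"twist":43},{"linear":[-60,12,0],"twist":51},{"linear":[-70,14,0],"twist":57},{"linear":[-77.3,16.3,0],"twist":61},{"linear":[-77.3,16.3,0],"twist":61}]' 152; python3 st.py
```

```text
time: 23.7
tool_pos: [557.9, -283.6, 67.5]
tcp_rot: [-3.14, -0.002, -1.273]
contact_force: [0.4, 0.0, 0.5]
grip_width: 59.6
time: 24.82
tool_pos: [479.1, -266.4, 65.3]
tcp_rot: [-3.141, 0.001, -0.209]
contact_force: [0.3, -0.4, 0.1]
grip_width: 37.2
24.825 [ 479.1 -266.4   65.3] yaw -12.0 F [ 0.3 -0.4  0.1] M [-0.05  0.08 -0.  ] w 37.2
```

```bash
python3 sh.py; python3 -m pendant '[{"linear":[0,0,-12],"twist":0},{"linear":[0,0,-30],"twist":0},{"linear":[0,0,-44],"twist":0},{"linear":[0,0,-52],"twist":0},{"linear":[0,0,-58],"twist":0},{"linear":[0,0,-62],"twist":0}]' 172; python3 st.py
```

```text
scene 28 rod a [-83.2 -81.2 -77. ] z 30.5
time: 25.68
tool_pos: [480.0, -266.9, 3.8]
tcp_rot: [3.141, -0.0, -0.208]
contact_force: [-0.4, -0.1, 0.7]
grip_width: 29.7
25.675 [ 480.  -266.9    3.8] yaw -11.9 F [-0.4 -0.1  0.7] M [-0.08  0.13  0.01] w 29.7
```

```bash
python3 -m pendant '[{"linear":[0,0,-5],"twist":0},{"linear":[0,0,-10],"twist":0},{"linear":[0,0,-15],"twist":0},{"linear":[0,0,-19],"twist":0},{"linear":[0,0,-19],"twist":0}]'; python3 -m pendant '[{"linear":[0,0,0],"twist":0},{"linear":[0,0,0],"twist":0},{"linear":[0,0,0],"twist":0},{"linear":[0,0,0],"twist":0},{"linear":[0,0,0],"twist":0}]' 255; python3 st.py
```

```text
time: 26.3
tool_pos: [479.6, -266.7, -15.4]
tcp_rot: [-3.141, 0.0, -0.208]
contact_force: [0.2, -0.4, -1.3]
grip_width: 30.1
time: 26.92
tool_pos: [479.9, -267.2, -14.9]
tcp_rot: [3.141, -0.001, -0.208]
contact_force: [-0.3, -1.9, 0.5]
grip_width: 7.1
26.925 [ 479.9 -267.2  -14.9] yaw -11.9 F [-0.3 -1.9  0.5] M [-0.44  0.15 -0.19] w 7.1
```

```bash
python3 -m pendant '[{"linear":[-1.5,0.3,0],"twist":0},{"linear":[-3,0.6,0],"twist":0},{"linear":[-4.5,0.9,0],"twist":0},{"linear":[-6,1.3,0],"twist":0},{"linear":[-7.5,1.6,0],"twist":0},{"linear":[-7.5,1.6,0],"twist":0}]'; python3 st.py;  python3 -m pendant '[{"linear":[-1.5,0.3,0],"twist":0},{"linear":[-3,0.6,0],"twist":0},{"linear":[-3,0.6,0],"twist":0}]'; python3 st.py
```

```text
time: 27.68
tool_pos: [472.3, -265.3, -15.0]
tcp_rot: [3.141, -0.0, -0.208]
contact_force: [1.6, -2.5, 0.2]
grip_width: 7.2
27.675 [ 472.3 -265.3  -15. ] yaw -11.9 F [ 1.6 -2.5  0.2] M [-0.54 -0.1  -0.16] w 7.2
time: 28.05
tool_pos: [469.2, -264.6, -15.0]
tcp_rot: [-3.142, -0.0, -0.208]
contact_force: [1.8, -0.9, 0.6]
grip_width: 6.8
28.05 [ 469.2 -264.6  -15. ] yaw -11.9 F [ 1.8 -0.9  0.6] M [-0.42 -0.27 -0.2 ] w 6.8
```

```bash
python3 -m pendant '[{"linear":[-1,0.2,0],"twist":0},{"linear":[-1,0.2,0],"twist":0}]'|grep width; python3 st.py;  python3 -m pendant '[{"linear":[-1,0.2,0],"twist":0},{"linear":[-1,0.2,0],"twist":0}]' |grep width; python3 st.py
```

```text
grip_width: 6.8
28.3 [ 468.3 -264.4  -15. ] yaw -11.9 F [ 3.1 -2.9 -0. ] M [-0.44 -0.36 -0.16] w 6.8
grip_width: 6.9
28.55 [ 468.  -264.7  -14.9] yaw -11.9 F [ 4.4 -2.9 -0.4] M [-0.6  -0.65 -0.11] w 6.9
```

```bash
python3 -m pendant '[{"linear":[-1,0.2,0],"twist":0},{"linear":[-1,0.2,0],"twist":0}]'|grep width; python3 st.py;  python3 -m pendant '[{"linear":[-1,0.2,0],"twist":0},{"linear":[-1,0.2,0],"twist":0}]' |grep width; python3 st.py
```

```text
grip_width: 6.9
28.8 [ 467.8 -265.   -14.8] yaw -11.9 F [ 7.6 -3.8 -1.9] M [-0.76 -1.08 -0.01] w 6.9
grip_width: 6.9
29.05 [ 467.7 -265.2  -14.6] yaw -11.9 F [ 9.  -4.9 -2.9] M [-0.82 -1.4  -0.07] w 6.9
```

Force climbs to 10 N with no further travel, so the shackle is at its stop. Ease off, let go, rise, and check the opening and the clearance for the final pose.

```bash
python3 -m pendant '[{"linear":[2.5,-0.5,0],"twist":0},{"linear":[2.5,-0.5,0],"twist":0}]' |grep force; python3 -m pendant '[{"linear":[0,0,0],"twist":0},{"linear":[0,0,0],"twist":0},{"linear":[0,0,0],"twist":0},{"linear":[0,0,0],"twist":0}]' 172; python3 -m pendant '[{"linear":[0,0,15],"twist":0},{"linear":[0,0,40],"twist":0},{"linear":[0,0,85],"twist":0},{"linear":[0,0,85],"twist":0}]'; python3 sh.py; python3 - <<'E'
from h import *
c=load('top'); P=cloud(c)
m=(P[...,2]>100)&(P[...,0]>600)&(P[...,1]<0)&(P[...,1]>-400); Q=P[m]; print('tall',len(Q),Q.min(0),Q.max(0))
m=(P[...,2]>30)&(P[...,2]<250)&(P[...,0]>610)&(P[...,0]<760)&(P[...,1]<-60)&(P[...,1]>-330); Q=P[m]; print('near',len(Q),Q.min(0) if len(Q) else '',Q.max(0) if len(Q) else '')
for nm in('top','scene'):
    P=cloud(load(nm)); m=(abs(P[...,0]-557)<32)&(abs(P[...,1]+284)<32)&(P[...,2]>53)&(P[...,2]<64); Q=P[m]
    if len(Q): print(nm,len(Q),Q.mean(0),cv2.minEnclosingCircle(Q[:,:2].astype(np.float32)))
E
```

```text
contact_force: [1.5, -4.8, -0.2]
time: 29.8
tool_pos: [467.5, -264.0, -15.2]
tcp_rot: [-3.141, 0.001, -0.208]
contact_force: [-0.2, 0.1, 0.3]
grip_width: 29.7
time: 30.3
tool_pos: [470.0, -265.9, 74.3]
tcp_rot: [3.138, -0.007, -0.208]
contact_force: [0.2, -0.7, -0.6]
grip_width: 30.0
scene 30 rod a [-95.2 -93.  -87.9] z 30.4
tall 6634 [ 749.97265738 -366.14329871  100.00702181] [1021.12407487  -54.2262769   210.78177065]
near 233 [ 611.12640877 -131.36652602   30.13711438] [759.97979409 -60.04420763 128.63340368]
top 73 [ 559.11812128 -269.64343584   56.83398895] ((559.9442138671875, -269.72747802734375), 15.76073932647705)
scene 178 [ 554.91520601 -280.27332606   57.54610717] ((555.341064453125, -281.707763671875), 20.085525512695312)
```

Rod moved 11.8 mm from its sprung position (11 expected), so it is fully open. Next, grip the lock by its knob.

```bash
python3 -m pendant '[{"linear":[20,-4,0],"twist":0},{"linear":[45,-10,0],"twist":0},{"linear":[70,-15,0],"twist":0},{"linear":[88.5,-18.8,0],"twist":0},{"linear":[88.5,-18.8,-12],"twist":0},{"linear":[88.5,-18.8,-28],"twist":0},{"linear":[88.5,-18.8,-42],"twist":0},{"linear":[88.5,-18.8,-50],"twist":0},{"linear":[88.5,-18.8,-54],"twist":0},{"linear":[88.5,-18.8,-54],"twist":0}]' 80;  python3 -m pendant '[{"linear":[0,0,0],"twist":0},{"linear":[0,0,0],"twist":0},{"linear":[0,0,0],"twist":0},{"linear":[0,0,0],"twist":0},{"linear":[0,0,0],"twist":0},{"linear":[0,0,0],"twist":0}]' 255; python3 st.py
```

```text
time: 31.65
tool_pos: [556.2, -283.2, 15.9]
tcp_rot: [3.142, -0.0, -0.208]
contact_force: [0.6, -0.6, 1.1]
grip_width: 63.1
time: 32.4
tool_pos: [556.4, -283.2, 16.2]
tcp_rot: [3.141, -0.0, -0.208]
contact_force: [-0.6, 0.3, 2.5]
grip_width: 36.8
32.4 [ 556.4 -283.2   16.2] yaw -11.9 F [-0.6  0.3  2.5] M [-0.02  0.23  0.04] w 36.8
```

```bash
python3 -m pendant '[{"linear":[0,0,0],"twist":0},{"linear":[0,0,2],"twist":0},{"linear":[0,0,5],"twist":0},{"linear":[0,0,8],"twist":0},{"linear":[0,0,12],"twist":0},{"linear":[0,0,17],"twist":0},{"linear":[0,0,24],"twist":0},{"linear":[0,0,24],"twist":0}]'; python3 st.py; python3 -m pendant '[{"linear":[0,0,15],"twist":0},{"linear":[0,0,40],"twist":0},{"linear":[0,0,70],"twist":0},{"linear":[0,0,90],"twist":0},{"linear":[0,0,100],"twist":0},{"linear":[0,0,100],"twist":0}]'; python3 st.py
```

```text
time: 33.4
tool_pos: [556.8, -283.4, 40.9]
tcp_rot: [3.141, -0.002, -0.208]
contact_force: [-1.1, -0.2, -2.6]
grip_width: 37.2
33.4 [ 556.8 -283.4   40.9] yaw -11.9 F [-1.1 -0.2 -2.6] M [-0.14  0.07 -0.04] w 37.2
time: 34.15
tool_pos: [556.5, -283.3, 140.7]
tcp_rot: [3.141, -0.001, -0.208]
contact_force: [0.2, 0.2, -2.9]
grip_width: 37.2
34.15 [ 556.5 -283.3  140.7] yaw -11.9 F [ 0.2  0.2 -2.9] M [-0.04  0.02  0.  ] w 37.2
```

```bash
python3 -m pendant '[{"linear":[4,4,0],"twist":0},{"linear":[12,12,0],"twist":0},{"linear":[24,24,0],"twist":0},{"linear":[37,36,0],"twist":0},{"linear":[50,49,0],"twist":0},{"linear":[62,61,0],"twist":0},{"linear":[73,72,0],"twist":0},{"linear":[81,80,0],"twist":0},{"linear":[85,83.4,0],"twist":0},{"linear":[85,83.4,0],"twist":0},{"linear":[85,83.4,0],"twist":0},{"linear":[85,83.4,0],"twist":0}]'; python3 st.py; python3 - <<'E'
from h import *
y=-.2077; e=np.array([np.cos(y),np.sin(y)]); n=np.array([-np.sin(y),np.cos(y)])
c=cap('scene'); P=cloud(c); d=P[...,:2]-bot.get_obs()['tool_pos'][:2]; a=d@e; b=d@n
m=(a>-115)&(a<-60)&(abs(b)<12)&(P[...,2]>110)&(P[...,2]<185); print('rod',m.sum(),np.percentile(a[m],[5,50,95]).round(1),'z',np.percentile(P[...,2][m],[5,50,95]).round(1),'xyz',P[m].mean(0).round(1))
m=(a>-115)&(a<40)&(abs(b)<40)&(P[...,2]>66)&(P[...,2]<200); print('lowest of the lock',np.percentile(P[...,2][m],[0,1,5]))
t=[573.9,-83.2]; d=P[...,:2]-t; a=d@e; b=d@n
for s in(1,-1):
    m=(abs(a)<14)&(b*s>117)&(b*s<132)&(P[...,2]>32)&(P[...,2]<50); print('bar end',s,m.sum(),np.median(P[...,2][m]).round(1),np.percentile(a[m],[3,97]).round(1),np.percentile(b[m],[3,97]).round(1))
f=c['frame'][130:330,225:475]; cv2.imwrite('pics/fin.png',cv2.resize(f,None,fx=3,fy=3,interpolation=cv2.INTER_CUBIC))
E
```

```text
time: 35.65
tool_pos: [641.0, -200.2, 140.0]
tcp_rot: [3.142, -0.0, -0.209]
contact_force: [0.1, -0.2, -3.0]
grip_width: 37.5
35.65 [ 641.  -200.2  140. ] yaw -12.0 F [ 0.1 -0.2 -3. ] M [-0.08  0.07  0.02] w 37.5
rod 40 [-94.2 -91.6 -87.7] z [150.6 154.4 156.5] xyz [ 551.5 -181.   153.9]
lowest of the lock [139.49400243 141.90264966 146.05849876]
bar end 1 93 40.3 [-13.2  11.1] [117.6 129.3]
bar end -1 49 40.7 [-12.7   7.8] [-130.1 -117.2]
```

View pics/fin.png

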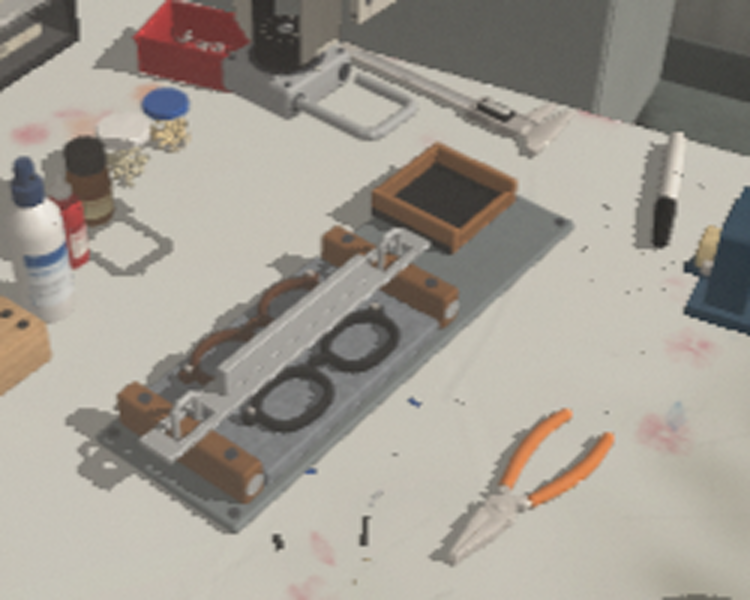

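Both staples stand through the slots, and both bar ends are flat at 40.3/40.7 mm. The nest is empty and the open lock hangs level with its rod at z≈152 over the near staple. Handing in.

```bash
python3 -c "
from plant import bot; print(bot.close_job()); o=bot.get_obs(); print(o['time'],o['tool_pos'],o['grip_width'])"
```

```text
the job is handed in; nothing more can be done
None
the job is handed in; nothing more can be done
```

The job is handed in, at about 36 s on the robot's clock. The bar is laid over both staples and released. After that I turned the dial clockwise to the notch, pulled the shackle fully open, and lifted the open lock out of its nest by its knob. It is now held over the near staple.

**Last checks**
- **Bar:** both flange ends measured 40.3 and 40.7 mm high, against 41 expected. The last picture shows both staples standing through the slots.
- **Shackle:** it moved 11.8 mm from its sprung position, about 11 of which is the shackle itself and the rest the lock shifting in its nest. The force rose to about 10 N at the end stop.
- **Lock:** its lowest point is about 140 mm above the table, against 62 mm for the staples. The crossbar is over the near staple within 2 mm and about 90 mm above it. The gripper carries about 3 N, and the lock's surroundings look clear in the picture.
- **Tools:** the pliers lie where they were in the first picture. The screwdriver and loupe are outside the last picture and I did not check them at the end.

**What went wrong or disagreed**
- **Missed first grasp:** the reported tool height is 28.5 mm lower than the real fingertips, so the first grasp closed above the bar's web without touching it. I measured the offset by depth image and by touching the table (about 16 N at most), then corrected for it.
- **Crossbar grip:** the opening read about 7 mm on the 8 mm rod, but it did not slip.
- **Where I held the lock:** I carried it by the knob rather than the shackle, because I judged it might swing down about the crossbar.

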